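Nest the silencer cups and hold the cover shut on its dowels

TASK

Assemble the air press's exhaust silencer so that a colleague can put the screws in: stand the larger cup in the round socket of the bolted-down lower half and let go of it, then nest the smaller cup upright inside it and let go. Then fit the cover over them with its two holes on the two dowels, push it down against the sprung seal ring until the flange is flush on the lower half all round, and finish while still holding it pressed shut. Leave the other things on the table where they are.

Things in the scene. Friction and masses are not known exactly. Their poses are not given: they have to be found in the camera images.
- housing_face (a point): Lower half of the silencer, bolted down: grey block 104 x 160 x 20 mm (x, y, z), with two steel dowels. This point: centre of its flat top face, 20 mm above the table; z up, y along the long side. A round collar around the point (inner radius 33.5, outer 37.5 mm, 8 mm high above the face) is the socket of the larger cup; the face is its floor.
- dowel (a point): Foot, on the top face, of one of the lower half's two upright steel dowels: 10 mm diameter, 25 mm tall above the face, the last 4 mm tapered. They stand at y = +64 mm (this one) and y = -64 mm from housing_face, x = 0.
- seal (a joint): Sprung black seal ring around the collar (inner radius 43, outer 49 mm), top 5 mm above the face when free. Value in m: 0 free, grows as the ring is pushed down, 0.005 flush with the face. It pushes up with about 6 N when free, 10 N when flush; the cover's weight alone does not push it down.
- large_cup_center (a point): Larger aluminium cup, open upward: outside diameter 60 mm, height 36 mm, wall and floor 3 mm, about 0.09 kg. This point is on its axis, half-way up (18 mm above its underside), z up. Seated, it stands 28 mm out of the collar.
- small_cup_center (a point): Smaller, taller aluminium cup, open upward: outside diameter 44 mm, height 60 mm, wall and floor 3 mm, about 0.08 kg. This point is on its axis, half-way up (30 mm above its underside), z up. Nested on the larger cup's floor, it stands 27 mm above that cup's rim.
- cover_lug (a point): Grip lug on top of the grey cover (upper half, about 0.45 kg): a block 24 x 44 x 30 mm (x, y, z). This point is the lug's centre, 93 mm above the flange's underside; z up, y along lug and flange. Under the lug a round bell, 92 mm outside diameter, top 78 mm above the flange's underside. With the cover shut this point is 93 mm above housing_face.
- cover_flange (a point): Centre of the underside of the cover's flange, which is 100 x 156 x 10 mm (x, y, z), same axes as cover_lug. A dowel hole of 12.5 mm goes through at y = -64 and at y = +64 mm (x = 0). The bell above is hollow, open below: 84 mm inside diameter, 72 mm deep from this point. The cover fits either way round.
- screwdriver: Bystander: loose screwdriver, 190 mm long, lying at the far right.
- wrench: Bystander: loose flat wrench, 160 mm long, at the robot's far left.
- fitting: Bystander: loose brass stepped fitting, 22 mm across, 24 mm tall, origin at its underside.
- snap_ring: Bystander: loose small brass ring, 20 mm across, 6 mm high, lying flat, origin at its underside.
- oil_bottle: Bystander: loose white oil bottle, 48 mm across, 130 mm tall, at the back, origin at its underside.
- jar: Bystander: loose glass jar with steel lid, 64 mm across, 75 mm tall, at the back, origin at its underside.
- mug: Bystander: loose white mug, 76 mm across, 85 mm tall, at the back right, origin at its underside.

How it is judged (in metres and radians):
On the way, in this order (a step that is already met when the one before it is completed fails the run):
1. the larger cup stands upright in the socket, let go (horizontal distance between large_cup_center and housing_face below 0.012 m and z of large_cup_center in the frame of housing_face between 0.014 and 0.021 m and angle between large_cup_center's own z axis and vertical below 0.1 rad and contact force between large_cup and the fingers below 0.1 N), for 0.2 s.
2. the smaller cup stands upright inside the larger one in the socket, let go (horizontal distance between each of large_cup_center, small_cup_center and housing_face below 0.012 m and z of large_cup_center in the frame of housing_face between 0.014 and 0.021 m and angle between each of large_cup_center, small_cup_center's own z axis and vertical below 0.1 rad and z of small_cup_center in the frame of housing_face between 0.029 and 0.036 m and contact force between small_cup and the fingers below 0.1 N), for 0.2 s.
At the end, for the whole second after the job is handed in: Both cups nested upright in the socket (12 mm off axis, 3 mm in height at most); the robot still holds the cover on the dowels: flange within 1.8 mm of the face, seal down over 3 mm, centred within 5 mm, in line within 0.06 rad, level within 0.04 rad (horizontal distance between each of large_cup_center, small_cup_center and housing_face below 0.012 m and z of large_cup_center in the frame of housing_face between 0.014 and 0.021 m and angle between each of large_cup_center, small_cup_center's own z axis and vertical below 0.1 rad and z of small_cup_center in the frame of housing_face between 0.029 and 0.036 m and z of cover_lug in the frame of housing_face below 0.0948 m and horizontal distance between cover_lug and housing_face below 0.005 m and angle between the y axis of cover_lug and the y axis of housing_face, either way round below 0.06 rad and angle between cover_lug's own z axis and vertical below 0.04 rad and value of joint seal above 0.003 m and (contact force between cover and the arm above 2 N or contact force between cover and the fingers above 2 N)); the arm keeps its last pose, push and grip.
It fails at once if one of the other things on the table is pushed more than 40 mm away (distance of any of screwdriver, wrench, fitting, snap_ring, oil_bottle, jar, mug from where it was at the start of the episode above 0.04 m).
It also fails if it takes over 70 s, if anything falls off the work surface, if the arm or the gripper's body presses on something with over 40 N, if the wrist force passes 120 N, or if a joint passes its speed limit or range.

ROBOT

A 6-joint arm with a two-finger parallel gripper is mounted at the origin on the work surface. World frame = base frame: x ahead of the robot, y to its left, z up, the work surface at z = 0. Lengths are in mm, angles in degrees, forces in N, time in s.
With the tool pointing down it reaches from about 350 to 850 mm from the base axis. Payload 8.1 kg.
Tool frame: the origin (TCP) lies midway between the tips of the shut fingers; the grasp point (between the pads) lies 19 mm behind it (r.pinch_z is the distance from the TCP to the grasp point, in mm); z points along the fingers, y is the line along which they close (so a half turn about z gives the same grasp; the last joint's range is limited). The gripper opens to 85 mm and grips with 20 to 120 N. Pads are 22 mm wide; open, the fingers measure 114 mm over their backs; the gripper's body (76 mm by 85 mm) begins 54 mm behind the grasp point. The pads swing forward as they close: fully open they stand 13 mm farther back than shut.
Start: joints at [61.971, 7.471, 85.268, -0, 87.261, -4.893], TCP at [235.729, 551.758, 231.292] pointing down, gripper open.
Joint ranges: [-169.43, 169.43], [-51.17, 129.36], [1.28, 143.12], [-76.62, 256.62], [0, 156.53], [-152.29, 152.29]. Speed limits (degrees/s): [136.94, 136.94, 159.86, 180, 180, 180].

INTERFACE

Orientations are given as [roll, pitch, yaw] about the fixed x, y, z axes, in that order (R = Rz(yaw) Ry(pitch) Rx(roll)).
In Python, from bench import sensors, optics, job, r gives the robot as it stands.
- The arm moves only by the tool play_rows, never from a script. Its argument "motion" is a list that holds one entry, the list of rows, each a list of 6 numbers: the shift along the tool's x, y, z in cm, then the turn, a rotation vector about the tool's x, y, z in degrees. In form: [[[x, y, z, ax, ay, az], ...]]. A call has 1 to 5 rows; each row is the pose to reach, as a shift and turn from the pose commanded when the call began, along the tool's axes at that moment; what a row does not reach only later rows make up. A row lasts 1/10 s, in which the tool goes at most 50 mm and 8.59 degrees, less where a joint would pass 70% of its speed; a pose out of reach is approached as far as the arm can. A call with a gripper value outside its range is refused whole. "jaw" is the opening, from 0 (shut) to 1 (fully open), set as the call begins (left out, the last holds). The fingers move at their own pace and stop on an object; "squeeze" is the grip in N (left out, the last holds). Time passes only in rows, so rows that repeat a pose let the fingers close. It gives the time, the measured TCP pose, the force, the opening and the grip force at its end, in the units of the state.
- sensors.sense(): the state, without advancing time (a new reading comes with each control period).
- optics.snapshot(name): name is "side" or "top"; returns a dict with "pixels" (400x640x3 uint8, red, green, blue), "mtx" (3x3 intrinsics, pixels), "k1" (the pictures are not rectified: a ray, as slopes to the right and down, at radius r is drawn at 1 + k1 r^2 times it, then the intrinsics apply), "R" (3x3) and "t" (3): a world point X has camera coordinates R X + t. Camera axes: x right, y down, z forward; pixel columns grow to the right and rows downward; lengths in mm; the calibration is good to about 2 mm. A picture is of the moment at which its call begins. There is no depth.
- job.hand_in(): hands the job in; it is judged then, once.
The state is a dict: "time": time; "joint_pos": joint angles; "qd": joint speeds; "joint_efforts": joint torques, N m; "tool_pos": TCP position; "tcp_rot": TCP orientation; "ft_force": force on the tool from outside, world axes, zero at the start; "wrist_torque": the same for the moment, N m; "finger_gap": finger opening in mm; "grip_force": force on a finger pad.
Only numpy, scipy, OpenCV 4.12 (cv2) and the standard library are available. Lean on these libraries where they do the work, as an engineer would, in place of code of your own. Each camera call takes 0.05 s, during which the arm holds its last target. There are 200 camera calls.

## Working session

There is one attempt and no reset: what is moved stays moved. The work goes in short steps, Python scripts to look and compute and a tool call to move; the robot and the scene stay as the last step left them, time stands still between calls to the robot, and variables do not carry over. Pictures are saved under pics/ and viewed, at most 10 in all, crops included, and the job is handed in when it is done.

Besides the shell and the picture viewer there is one more tool, called after "Emit:" as a command line: name --argument value ..., lists and objects as JSON in quotes. play_rows: Moves the arm, as the interface text tells. Its arguments: {"type":"object","properties":{"motion":{"type":"array","items":{"type":"array","items":{"type":"array","items":{"type":"number"}}}},"jaw":{"type":"number"},"squeeze":{"type":"number"}},"required":["motion"]}

```bash
mkdir -p pics
python3 - <<'E'
from bench import sensors, optics, job, r
import cv2
for n in("top","side"):
    s=optics.snapshot(n); cv2.imwrite(f"pics/{n}0.png",s["pixels"][:,:,::-1]); print(n,s["mtx"],s["k1"],s["R"],s["t"])
print(sensors.sense(), r.pinch_z)
E
```

```text
top [[412.26518723   0.         311.19588306]
 [  0.         412.26518723 198.82662168]
 [  0.           0.           1.        ]] 0.0071592961844430284 [[-0.02643968 -0.99941621  0.02163765]
 [-0.99076288  0.02331858 -0.13358576]
 [ 0.13300321 -0.02496974 -0.99080102]] [  -5.6651368   594.81423182 1219.36098444]
side [[457.90936603   0.         315.50789387]
 [  0.         457.90936603 197.84470778]
 [  0.           0.           1.        ]] -0.09073841016806397 [[ 0.95590385 -0.2934843   0.01071476]
 [-0.21172561 -0.7139744  -0.66739256]
 [ 0.2035193   0.63569452 -0.74462901]] [-551.49541254  189.47555658 1162.44336736]
{'time': 0.1, 'joint_pos': array([ 6.19712414e+01,  7.51150960e+00,  8.53223316e+01, -1.43185411e-03,
        8.72611635e+01, -4.89395058e+00]), 'qd': array([ 0.06838965, -0.17892848, -0.16920076,  0.03878579, -0.09425099,
        0.00831645]), 'joint_efforts': array([ 1.38859552e-03, -5.70952034e+01, -5.01941264e+01, -1.59762812e-04,
        8.23139999e-03, -9.90066184e-06]), 'tool_pos': array([235.50432444, 551.31996961, 230.34851702]), 'tcp_rot': array([-1.79905220e+02, -6.68011920e-03,  1.56865256e+02]), 'ft_force': array([-0.98892182, -0.21992014, -0.10626334]), 'wrist_torque': array([-0.0064549 , -0.02249465, -0.02527063]), 'grip_force': 0.0, 'finger_gap': 85.3743761808355} 18.700000000000003
```

View pics/top0.png

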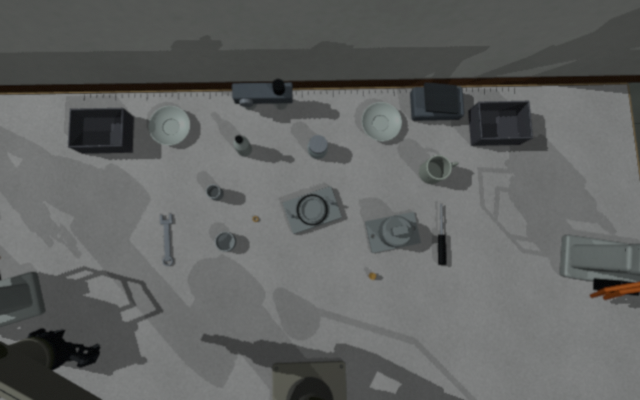

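View pics/side0.png

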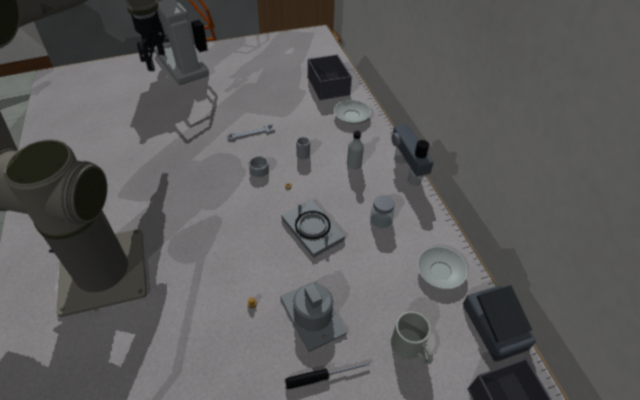

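The top view shows the small cup near (214,192), the large cup at (226,242), the housing at (313,209) and the cover at (395,232). The side view shows the same parts at (303,148), (259,167), (313,226) and (313,310). I'll enlarge both views.

```bash
python3 - <<'E'
import cv2
a=cv2.imread("pics/top0.png")[165:285,195:435]; b=cv2.imread("pics/side0.png")[130:350,235:355]
cv2.imwrite("pics/topc.png",cv2.convertScaleAbs(cv2.resize(a[:120,:160],None,fx=5,fy=5,interpolation=3)[:600],alpha=1.5))
cv2.imwrite("pics/topd.png",cv2.convertScaleAbs(cv2.resize(a[30:110,150:250],None,fx=7,fy=7,interpolation=3),alpha=1.5))
E
cat > h.py <<'E'
import numpy as np,cv2
from bench import sensors, optics, job, r
from scipy.spatial.transform import Rotation as Ro
def proj(s,P):
    P=np.atleast_2d(P).astype(float); k=np.array([s["k1"],0,0,0,0])
    return cv2.projectPoints(P,cv2.Rodrigues(np.array(s["R"]))[0],np.array(s["t"]),np.array(s["mtx"]),k)[0][:,0]
def ray(s,uv,z):
    n=cv2.undistortPoints(np.array([[uv]],float),np.array(s["mtx"]),np.array([s["k1"],0,0,0,0]))[0,0]
    R=np.array(s["R"]);c=-R.T@s["t"];d=R.T@np.array([*n,1]);return c+d*(z-c[2])/d[2]
def delta(target,yaw):
    """shift (cm) / turn (deg) in tool axes from the measured pose to target TCP, tool down"""
    st=sensors.sense();R0=Ro.from_euler("xyz",st["tcp_rot"],degrees=True)
    R1=Ro.from_euler("xyz",[180,0,yaw],degrees=True)
    print(np.round(R0.inv().apply(np.array(target)-st["tool_pos"])/10,2),np.round((R0.inv()*R1).as_rotvec(degrees=True),2))
E
```

```text
(no output)
```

View pics/topc.png

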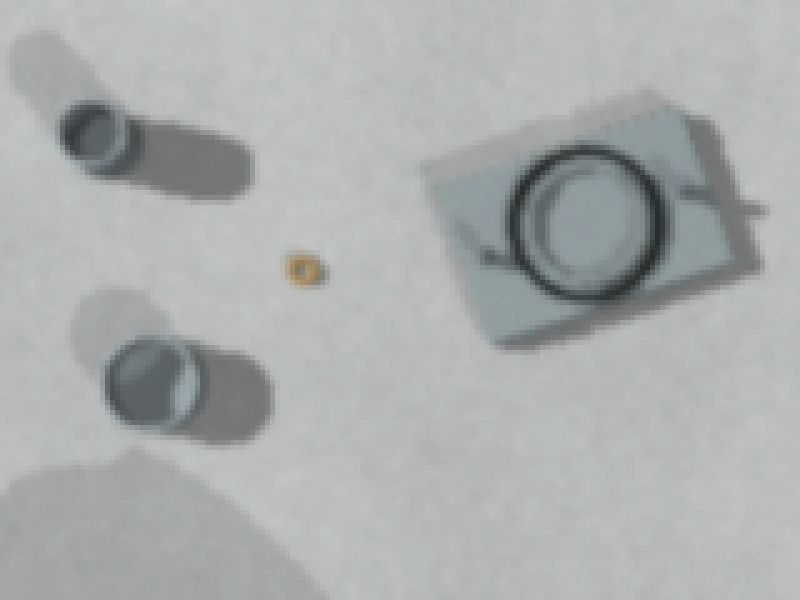

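View pics/topd.png

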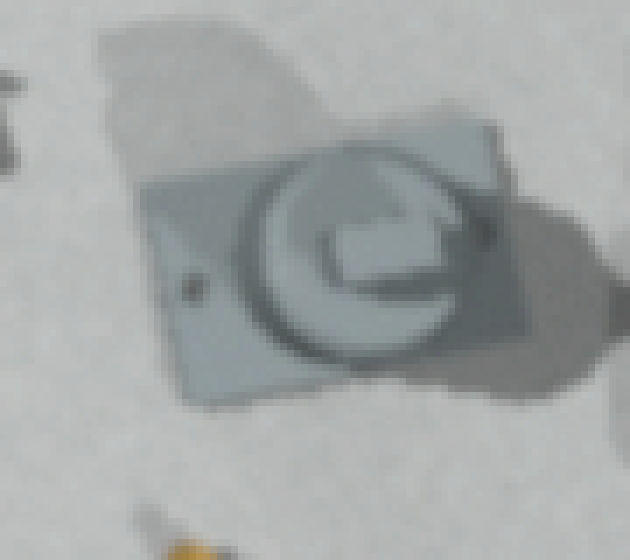

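```bash
cat > m.py <<'E'
from h import *
from scipy.optimize import least_squares
T=optics.snapshot("top");S=optics.snapshot("side")
c=lambda x,y:(195+(x+.5)/5-.5,165+(y+.5)/5-.5)
d=lambda x,y:(345+(x+.5)/7-.5,195+(y+.5)/7-.5)
small=ray(T,c(95,135),60);large=ray(T,c(153,384),36);seal=ray(T,c(588,222),25)
def fit(pts,hx,hy):
    P=np.array(pts)[:,:2]; M=np.array([[hx,hy],[-hx,hy],[-hx,-hy],[hx,-hy]])
    f=lambda p:((M@np.array([[np.cos(p[2]),np.sin(p[2])],[-np.sin(p[2]),np.cos(p[2])]])+p[:2])-P).ravel()
    s=least_squares(f,[*P.mean(0),np.radians(12)]);return s.x,np.round(s.fun,1)
# corner order: (+x,+y)=upper left,(-x,+y)=lower left,(-x,-y)=lower right,(+x,-y)=upper right
H,e=fit([ray(T,c(*q),20) for q in[(425,180),(500,345),(737,260),(680,112)]],52,80)
C,e2=fit([ray(T,d(*q),10) for q in[(140,185),(190,402),(530,335),(497,125)]],50,78)
lug=ray(T,d(388,247),108)
print("small",small,"large",large,"seal",seal,"\nH",H[:2],np.degrees(H[2]),e,"\nC",C[:2],np.degrees(C[2]),e2,"lug",lug)
def ov(s,name,box):
    k=4;im=cv2.resize(s["pixels"][:,:,::-1],None,fx=k,fy=k,interpolation=3)
    def poly(P,col):cv2.polylines(im,[np.int32((proj(s,P)+.5)*k)],True,col,1)
    a=np.linspace(0,2*np.pi,40)
    circ=lambda p,r,z:np.c_[p[0]+r*np.cos(a),p[1]+r*np.sin(a),0*a+z]
    def rect(p,hx,hy,z):
        R=np.array([[np.cos(p[2]),-np.sin(p[2])],[np.sin(p[2]),np.cos(p[2])]])
        q=np.array([[hx,hy],[-hx,hy],[-hx,-hy],[hx,-hy]])@R.T+p[:2];return np.c_[q,[z]*4]
    poly(circ(small,22,60),(0,0,255));poly(circ(large,30,36),(0,0,255));poly(circ(H,49,25),(0,255,255));poly(rect(H,52,80,20),(0,0,255))
    poly(rect(C,50,78,10),(0,0,255));poly(circ(C,46,78),(0,255,255));poly(rect(C,12,22,108),(0,255,0))
    x0,y0,x1,y1=[v*k for v in box];return im[y0:y1,x0:x1]
A=ov(S,"side",(240,130,350,350));B=ov(T,"top",(200,180,425,260))
out=np.zeros((880,440+900,3),np.uint8)
B2=B; A=cv2.resize(A,(300,600),interpolation=cv2.INTER_AREA)
cv2.imwrite("pics/ovs.png",A)
o=np.zeros((600,800,3),np.uint8);h1=cv2.rotate(A,cv2.ROTATE_90_COUNTERCLOCKWISE);o[:300,:600]=h1
B=cv2.resize(B,(800,284));o[305:589]=B;cv2.imwrite("pics/ov.png",cv2.convertScaleAbs(o,alpha=1.4))
E
python3 m.py
```

```text
small [620.51975149 271.78584549  60.        ] large [471.94793848 241.42306958  36.        ] seal [564.80504738 -23.16489952  25.        ] 
H [564.30804452 -21.91561799] 17.544735016306824 [-4.2 -6.9 -0.2  6.  -0.7  0.9  5.1  0. ] 
C [ 488.94448309 -272.95513247] 8.575318076673192 [ 1.8 -2.7 -0.9  0.2 -3.1 -1.7  2.1  4.2] lug [ 489.47696867 -271.42364165  108.        ]
```

View pics/ov.png

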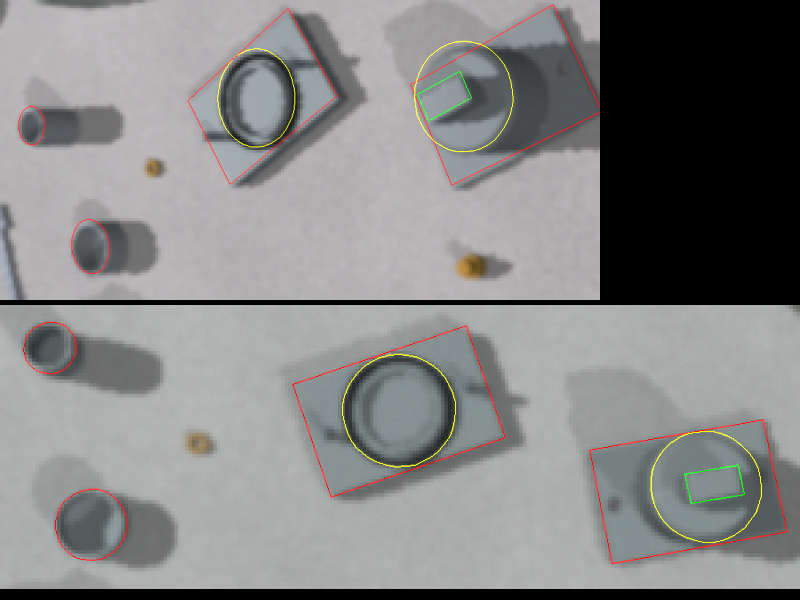

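The model overlays fit both views to about 2 mm. I'll hover over the large cup with yaw 107.5, so the jaws close along the housing's x and stay clear of the dowels.

```bash
python3 -c "
from h import *
delta([472,241.4,110],107.5)"
```

```text
[-33.92 -19.21  12.09] [-6.000e-02  2.000e-02  4.936e+01]
```

Emit:
play_rows --motion '[[[-3.4,-1.9,1.2,0,0,0],[-6.8,-3.8,2.4,0,0,0],[-10.2,-5.8,3.6,0,0,0],[-13.6,-7.7,4.8,0,0,0],[-17,-9.6,6,0,0,0]]]' --jaw 1 --squeeze 30

```text
time: 0.7
tool_pos: [354.9, 395.3, 170.7]
tcp_rot: [-180.0, 0.0, 156.9]
ft_force: [-0.1, -0.4, -0.1]
finger_gap: 85.4
grip_force: 0.0
```

Emit:
play_rows --motion '[[[-3.4,-1.9,1.2,0,0,8],[-6.8,-3.8,2.4,0,0,16],[-10.2,-5.8,3.6,0,0,24],[-13.6,-7.7,4.8,0,0,32],[-17,-9.6,6,0,0,40]]]'

```text
time: 1.2
tool_pos: [473.6, 240.2, 110.8]
tcp_rot: [180.0, -0.0, 116.5]
ft_force: [0.6, 0.3, 0.2]
finger_gap: 85.2
grip_force: 0.0
```

Emit:
play_rows --motion '[[[0,0,0,0,0,5],[0,0,0,0,0,9.4],[0,0,0,0,0,9.4],[0,0,0,0,0,9.4]]]'

```text
time: 1.6
tool_pos: [472.8, 241.6, 111.2]
tcp_rot: [-180.0, 0.0, 107.6]
ft_force: [-0.3, -0.3, 0.4]
finger_gap: 85.8
grip_force: 0.0
```

```bash
python3 -c "
from h import *
delta([472,241.4,110],107.5);delta([472,241.4,6],107.5)
st=sensors.sense();print(st['time'],st['tool_pos'],st['tcp_rot'],st['joint_pos'],st['ft_force'])"
```

```text
[ 0.   -0.09  0.12] [-0.01  0.    0.1 ]
[ 0.   -0.09 10.52] [-0.01  0.    0.1 ]
1.6 [472.84390151 241.63472148 111.21099059] [-1.79990619e+02  1.01510737e-03  1.07603774e+02] [ 2.15353057e+01  2.06216129e+00  1.03848699e+02 -3.84227949e-04
  7.40985681e+01  3.93163755e+00] [-0.28524947 -0.33367509  0.38407565]
```

Emit:
play_rows --motion '[[[0,-0.1,3,0,0,0],[0,-0.1,6,0,0,0],[0,-0.1,8.5,0,0,0],[0,-0.1,10.5,0,0,0],[0,-0.1,10.5,0,0,0]]]'

```text
time: 2.1
tool_pos: [469.0, 240.6, 3.1]
tcp_rot: [-179.7, 0.0, 107.6]
ft_force: [-0.1, -0.0, -1.1]
finger_gap: 85.7
grip_force: 0.0
```

Emit:
play_rows --motion '[[[0,0,0,0,0,0],[0,0,0,0,0,0],[0,0,0,0,0,0],[0,0,0,0,0,0],[0,0,0,0,0,0]]]' --jaw 0 --squeeze 30

```text
time: 2.6
tool_pos: [473.4, 242.0, 8.2]
tcp_rot: [179.8, -0.0, 107.5]
ft_force: [-0.9, 0.6, 6.7]
finger_gap: 60.1
grip_force: 33.2
```

Emit:
play_rows --motion '[[[0,0,0,0,0,0],[0,0,0,0,0,0],[0,0,0,0,0,0]]]'

```text
time: 2.9
tool_pos: [473.4, 242.0, 8.2]
tcp_rot: [179.8, -0.0, 107.5]
ft_force: [-1.6, -0.6, 6.9]
finger_gap: 60.0
grip_force: 33.2
```

Emit:
play_rows --motion '[[[0,0,-1,0,0,0],[0,0,-3,0,0,0],[0,0,-6,0,0,0],[0,0,-9,0,0,0],[0,0,-9,0,0,0]]]'

```text
time: 3.4
tool_pos: [475.3, 242.6, 102.2]
tcp_rot: [179.5, -0.0, 107.5]
ft_force: [1.1, 0.7, -0.8]
finger_gap: 59.6
grip_force: 33.0
```

```bash
python3 -c "
from h import *
delta([564.6,-22.5,95],107.5);s=sensors.sense();print(s['finger_gap'],s['tool_pos'],s['tcp_rot'],s['ft_force'])"
```

```text
[-27.97   0.55   0.71] [ 0.5  -0.03 -0.03]
59.642092689607736 [475.32255433 242.60855005 102.20818032] [ 1.79495984e+02 -3.30170234e-02  1.07472573e+02] [ 1.1062174   0.66827624 -0.80408321]
```

Emit:
play_rows --motion '[[[-2,0,0,0,0,0],[-5.5,0.1,0.1,0,0,0],[-9,0.2,0.2,0,0,0],[-12.5,0.3,0.3,0,0,0],[-16,0.4,0.3,0,0,0]]]'

```text
time: 3.9
tool_pos: [523.6, 88.5, 92.9]
tcp_rot: [-180.0, -0.0, 107.5]
ft_force: [0.3, -0.5, -1.6]
finger_gap: 59.9
grip_force: 32.9
```

Emit:
play_rows --motion '[[[-3.5,0,0,0,0,0],[-7,0,0,0,0,0],[-10,0,0,0,0,0],[-12,0.1,0.2,0,0,0],[-12,0.1,0.2,0,0,0]]]'

```text
time: 4.4
tool_pos: [560.9, -26.8, 90.9]
tcp_rot: [-180.0, 0.0, 107.3]
ft_force: [-0.1, 0.8, 0.2]
finger_gap: 59.8
grip_force: 32.9
```

Emit:
play_rows --motion '[[[0,0,0,0,0,0],[0,0,0,0,0,0]]]'

```text
time: 4.6
tool_pos: [560.3, -23.5, 91.0]
tcp_rot: [-180.0, -0.0, 107.5]
ft_force: [0.2, -0.3, -0.5]
finger_gap: 60.5
grip_force: 32.9
```

```bash
python3 -c "
from h import *
delta([564.6,-22.5,50],107.5);s=sensors.sense();print(s['finger_gap'],s['tool_pos'],s['tcp_rot'],s['ft_force'])
S=optics.snapshot('side');a=S['pixels'][180:280,260:370,::-1]
T=optics.snapshot('top');b=T['pixels'][150:250,260:370,::-1]
cv2.imwrite('pics/hold.png',cv2.convertScaleAbs(cv2.resize(np.hstack([a,b]),None,fx=3.6,fy=3.6,interpolation=3),alpha=1.5))
print(s['time'])"
```

```text
[-0.04  0.44  4.1 ] [-0.03 -0.04 -0.01]
60.521719251269445 [560.2732393  -23.46918148  91.0248773 ] [-1.79965584e+02 -3.53892772e-02  1.07494851e+02] [ 0.19117538 -0.32502179 -0.54031644]
4.6
```

View pics/hold.png

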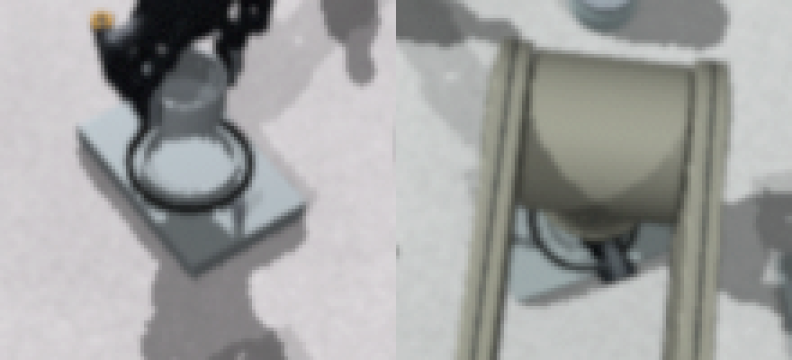

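The side view shows the cup upright in the jaws. Its silhouette runs from x 150 to 228, with its underside near row 138 in the crop. I'll check that against the projected cup.

```bash
python3 -c "
from h import *
S=optics.snapshot('side');p=sensors.sense()['tool_pos']
a=np.linspace(0,6.28,200)
for z,n in((83,'bot'),(119,'rim')):
  P=proj(S,np.c_[p[0]+30*np.cos(a),p[1]+30*np.sin(a),0*a+z]);Q=((P-[260,180]+.5)*3.6);print(n,Q.min(0),Q.max(0))
"
```

```text
bot [149.54138349  79.20395342] [231.97221064 142.06303457]
rim [148.88948371  46.30327881] [233.2097121  109.49331532]
```

Emit:
play_rows --motion '[[[0,0.4,1,0,0,0],[0,0.4,3,0,0,0],[0,0.4,4.5,0,0,0],[0,0.4,5,0,0,0],[0,0.4,5,0,0,0]]]'

```text
time: 5.25
tool_pos: [563.4, -22.8, 39.7]
tcp_rot: [-179.8, -0.1, 107.5]
ft_force: [-0.5, -0.1, -1.0]
finger_gap: 59.9
grip_force: 32.9
```

Emit:
play_rows --motion '[[[0,0,0,0,0,0],[0,0,0,0,0,0]]]'

```text
time: 5.45
tool_pos: [565.4, -23.2, 42.3]
tcp_rot: [179.9, 0.0, 107.5]
ft_force: [-0.1, -0.7, -0.7]
finger_gap: 59.7
grip_force: 32.9
```

```bash
python3 -c "
from h import *
delta([564.6,-22.5,28],107.5);s=sensors.sense();print(s['ft_force'],s['tool_pos'])"
```

```text
[ 0.09 -0.06  1.43] [ 0.08  0.04 -0.04]
[-0.1020206  -0.70775623 -0.65126592] [565.38715077 -23.16210744  42.25171697]
```

Emit:
play_rows --motion '[[[0.1,0,0.4,0,0,0],[0.1,0,0.7,0,0,0],[0.1,0,0.9,0,0,0],[0.1,0,1.1,0,0,0],[0.1,0,1.2,0,0,0]]]'

```text
time: 5.95
tool_pos: [564.1, -22.1, 29.0]
tcp_rot: [-180.0, -0.0, 107.5]
ft_force: [-0.5, -0.4, -0.7]
finger_gap: 60.0
grip_force: 32.9
```

Emit:
play_rows --motion '[[[0,0,0.1,0,0,0],[0,0,0.2,0,0,0],[0,0,0.2,0,0,0],[0,0,0.2,0,0,0]]]'

```text
time: 6.35
tool_pos: [564.6, -22.2, 28.2]
tcp_rot: [180.0, 0.0, 107.5]
ft_force: [-3.7, 0.6, 6.8]
finger_gap: 60.0
grip_force: 33.5
```

Contact came at z 28.2, exactly as expected for the floor, so I'll release and retreat.

Emit:
play_rows --motion '[[[0,0,0,0,0,0],[0,0,0,0,0,0],[0,0,0,0,0,0],[0,0,0,0,0,0],[0,0,0,0,0,0]]]' --jaw 1

```text
time: 6.85
tool_pos: [564.3, -22.1, 27.2]
tcp_rot: [-180.0, -0.0, 107.5]
ft_force: [0.6, 0.1, -0.8]
finger_gap: 85.0
grip_force: 0.0
```

Emit:
play_rows --motion '[[[0,0,-1,0,0,0],[0,0,-3,0,0,0],[0,0,-6,0,0,0],[0,0,-10,0,0,0],[0,0,-13,0,0,0]]]'

```text
time: 7.35
tool_pos: [564.9, -22.2, 160.5]
tcp_rot: [179.9, 0.1, 107.5]
ft_force: [0.7, -0.7, 0.3]
finger_gap: 85.3
grip_force: 0.0
```

```bash
python3 -c "
from h import *
delta([620.5,271.8,140],107.5);s=sensors.sense();print(s['ft_force'],s['tool_pos'])
S=optics.snapshot('side');a=np.ascontiguousarray(S['pixels'][:,:,::-1]);cv2.imwrite('pics/s2.png',a)
a=np.linspace(0,6.28,200)
im=cv2.resize(S['pixels'][180:280,260:370,::-1],None,fx=5,fy=5,interpolation=3)
P=proj(S,np.c_[564.6+30*np.cos(a),-22.5+30*np.sin(a),0*a+56]);cv2.polylines(im,[np.int32((P-[260,180]+.5)*5)],True,(0,0,255),1)
cv2.imwrite('pics/seat.png',cv2.convertScaleAbs(im,alpha=1.5))"
```

```text
[26.38 14.12  2.06] [ 0.12  0.05 -0.03]
[ 0.73240663 -0.66871788  0.29118159] [564.90237782 -22.19180323 160.54987779]
```

View pics/seat.png

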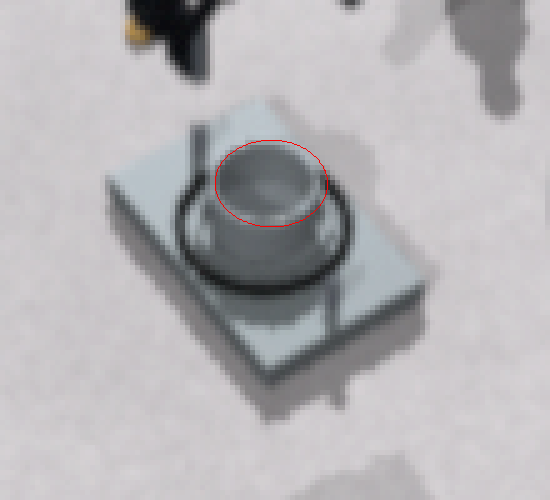

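The large cup stands upright in the collar, with its rim centred near (265,185) in the crop and within about 2 mm of the prediction. Next I'll check how close the bottle is to the small cup and move there.

Emit:
play_rows --motion '[[[3.5,1.9,0,0,0,0],[7.5,4,0,0,0,0],[11.5,6,0,0,0,0],[15.5,8,0,0,0,0],[18,9.5,0,0,0,0]]]'

```text
time: 7.9
tool_pos: [600.8, 181.2, 158.0]
tcp_rot: [180.0, -0.0, 107.6]
ft_force: [0.3, 0.3, -0.2]
finger_gap: 85.4
grip_force: 0.0
```

```bash
python3 -c "
from h import *
delta([620.5,271.8,130],107.5);T=optics.snapshot('top');print(ray(T,(245,151),0),ray(T,(239,138),130))"
```

```text
[8.04 4.6  2.81] [ 0.05 -0.03  0.06]
[758.73387064 185.57085004   0.        ] [763.96568789 184.94228908 130.        ]
```

Emit:
play_rows --motion '[[[3,1.7,1,0,0,0],[6,3.4,2,0,0,0],[8,4.6,2.8,0,0,0],[8,4.6,2.8,0,0,0],[8,4.6,2.8,0,0,0]]]'

```text
time: 8.45
tool_pos: [620.5, 268.1, 129.2]
tcp_rot: [-180.0, 0.0, 107.5]
ft_force: [0.1, -1.0, -0.1]
finger_gap: 85.4
grip_force: 0.0
```

```bash
python3 -c "
from h import *
delta([620.5,271.8,34],107.5)"
```

```text
[0.36 0.11 9.52] [-0.04  0.02  0.02]
```

Emit:
play_rows --motion '[[[0.2,0.1,3,0,0,0],[0.2,0.1,6,0,0,0],[0.2,0.1,8.5,0,0,0],[0.2,0.1,9.5,0,0,0],[0.2,0.1,9.5,0,0,0]]]'

```text
time: 8.95
tool_pos: [620.1, 268.9, 33.0]
tcp_rot: [-179.8, 0.0, 107.4]
ft_force: [-0.1, 0.1, 0.1]
finger_gap: 85.5
grip_force: 0.0
```

Emit:
play_rows --motion '[[[0,0,0,0,0,0],[0,0,0,0,0,0],[0,0,0,0,0,0],[0,0,0,0,0,0],[0,0,0,0,0,0]]]' --jaw 0

```text
time: 9.45
tool_pos: [622.4, 270.8, 36.5]
tcp_rot: [179.8, 0.0, 107.5]
ft_force: [-0.2, -0.7, 5.4]
finger_gap: 42.6
grip_force: 29.9
```

Emit:
play_rows --motion '[[[0,0,0,0,0,0],[0,0,0,0,0,0],[0,0,0,0,0,0],[0,0,0,0,0,0]]]'

```text
time: 9.85
tool_pos: [622.5, 270.8, 36.5]
tcp_rot: [179.8, 0.0, 107.5]
ft_force: [-0.0, -1.2, 5.3]
finger_gap: 42.6
grip_force: 29.9
```

The gap reads 42.6 against the 44 mm diameter, so I'll lift and check for tilt.

Emit:
play_rows --motion '[[[0,0,-1,0,0,0],[0,0,-3,0,0,0],[0,0,-6,0,0,0],[0,0,-9,0,0,0],[0,0,-9,0,0,0]]]'

```text
time: 10.35
tool_pos: [624.6, 271.7, 131.7]
tcp_rot: [179.4, -0.0, 107.5]
ft_force: [1.2, 0.1, 0.3]
finger_gap: 42.5
grip_force: 30.8
```

Emit:
play_rows --motion '[[[0,0,0,0,0,0],[0,0,0,0,0,0]]]'

```text
time: 10.55
tool_pos: [620.4, 270.2, 123.2]
tcp_rot: [-179.9, 0.0, 107.5]
ft_force: [-0.5, 0.0, -1.9]
finger_gap: 42.7
grip_force: 30.8
```

```bash
python3 -c "
from h import *
delta([563.5,-22.3,126],107.5);s=sensors.sense();p=s['tool_pos'];print(s['ft_force'],p,s['finger_gap'])
S=optics.snapshot('side')
a=np.linspace(0,6.28,200);u0,v0=(np.int32(proj(S,[*p[:2],90])[0])-[55,55])
im=cv2.convertScaleAbs(cv2.resize(S['pixels'][v0:v0+110,u0:u0+110,::-1],None,fx=5,fy=5,interpolation=3),alpha=1.8)
for z in(p[2]-36.5,p[2]+23.5):
  P=proj(S,np.c_[p[0]+22*np.cos(a),p[1]+22*np.sin(a),0*a+z]);cv2.polylines(im,[np.int32((P-[u0,v0]+.5)*5)],True,(0,0,255),1)
cv2.imwrite('pics/hold2.png',im)"
```

```text
[-26.19 -14.21  -0.25] [-0.1   0.   -0.03]
[-0.46498084  0.02664708 -1.90598403] [620.38140984 270.17890295 123.24418912] 42.69039984157205
```

View pics/hold2.png

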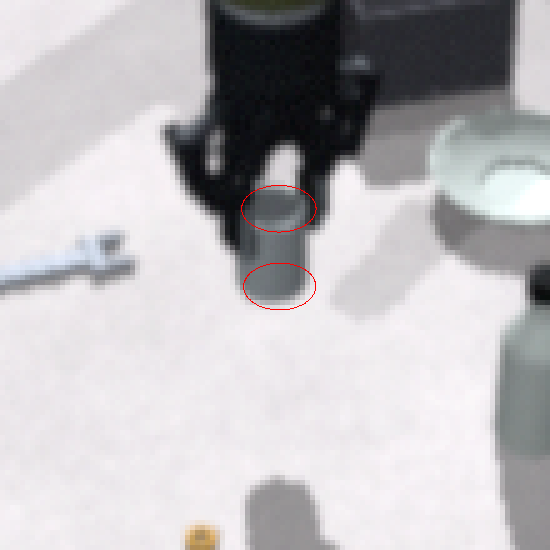

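The cup hangs nearly upright. Its underside is near row 298 against 309 predicted, and its centre column is 272 against 279, so it may be a few mm off. I'll move over the large cup and compare the two in the same view.

Emit:
play_rows --motion '[[[-2,-1.1,0,0,0,0],[-5.5,-3,0,0,0,0],[-9.5,-5.2,0,0,0,0],[-13.5,-7.3,0,0,0,0],[-17,-9.2,0,0,0,0]]]'

```text
time: 11.1
tool_pos: [582.7, 78.7, 122.6]
tcp_rot: [-179.8, -0.0, 107.5]
ft_force: [0.4, -0.6, -0.9]
finger_gap: 42.8
grip_force: 30.8
```

Emit:
play_rows --motion '[[[-3,-1.7,0,0,0,0],[-6,-3.3,0,0,0,0],[-8.2,-4.5,0.5,0,0,0],[-9.1,-5,1.5,0,0,0],[-9.1,-5,1.8,0,0,0]]]'

```text
time: 11.6
tool_pos: [562.3, -22.0, 103.8]
tcp_rot: [-179.8, -0.1, 107.3]
ft_force: [-0.8, 0.7, -0.9]
finger_gap: 42.1
grip_force: 30.8
```

Emit:
play_rows --motion '[[[0,0,0,0,0,0],[0,0,0,0,0,0],[0,0,0,0,0,0]]]'

```text
time: 11.9
tool_pos: [564.4, -20.1, 106.5]
tcp_rot: [180.0, -0.0, 107.5]
ft_force: [-0.0, 0.2, -0.6]
finger_gap: 42.8
grip_force: 30.8
```

```bash
python3 -c "
from h import *
delta([563.5,-22.3,56.5+3],107.5);s=sensors.sense();p=s['tool_pos'];print(s['ft_force'],p,s['finger_gap'],s['qd'])
S=optics.snapshot('side')
a=np.linspace(0,6.28,200);u0,v0=260,165
im=cv2.convertScaleAbs(cv2.resize(S['pixels'][v0:v0+110,u0:u0+110,::-1],None,fx=5,fy=5,interpolation=3),alpha=1.8)
for z in(p[2]-36.5,p[2]+23.5):
  P=proj(S,np.c_[p[0]+22*np.cos(a),p[1]+22*np.sin(a),0*a+z]);cv2.polylines(im,[np.int32((P-[u0,v0]+.5)*5)],True,(0,0,255),1)
cv2.imwrite('pics/hold3.png',im)"
```

```text
[-0.19 -0.15  4.7 ] [ 0.02 -0.    0.05]
[-0.03976902  0.18816289 -0.56216301] [564.36572497 -20.0655287  106.50971239] 42.78575776183503 [-0.26801318 -0.28836319 -0.2165613  -0.01229763 -0.03124701 -0.18694419]
```

View pics/hold3.png

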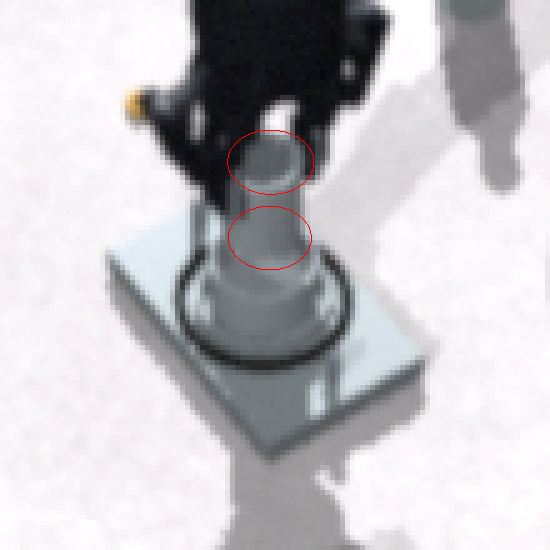

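The small cup sits almost over the large cup, its rim near (267,158) and about 2 px high of the prediction. I'll lower it slowly while watching the force, nudged slightly toward −y.

Emit:
play_rows --motion '[[[-0.4,-0.2,0.2,0,0,0],[-0.4,-0.2,0.4,0,0,0],[-0.4,-0.2,0.8,0,0,0],[-0.4,-0.2,1.2,0,0,0],[-0.4,-0.2,1.6,0,0,0]]]'

```text
time: 12.45
tool_pos: [563.1, -25.6, 89.8]
tcp_rot: [-180.0, -0.0, 107.5]
ft_force: [-0.0, 0.1, -1.4]
finger_gap: 42.8
grip_force: 30.8
```

Emit:
play_rows --motion '[[[0,0,0.2,0,0,0],[0,0,0.4,0,0,0],[0,0,0.6,0,0,0],[0,0,0.6,0,0,0]]]'

```text
time: 12.85
tool_pos: [563.1, -25.5, 84.0]
tcp_rot: [-180.0, -0.0, 107.5]
ft_force: [0.2, 0.6, -0.4]
finger_gap: 42.6
grip_force: 30.8
```

Emit:
play_rows --motion '[[[0,0,0.4,0,0,0],[0,0,0.8,0,0,0],[0,0,1.2,0,0,0],[0,0,1.6,0,0,0],[0,0,2,0,0,0]]]'

```text
time: 13.35
tool_pos: [563.2, -25.6, 63.8]
tcp_rot: [-180.0, -0.0, 107.5]
ft_force: [-0.3, 0.8, -0.8]
finger_gap: 42.7
grip_force: 30.8
```

Emit:
play_rows --motion '[[[0,0,0.2,0,0,0],[0,0,0.4,0,0,0],[0,0,0.4,0,0,0],[0,0,0.4,0,0,0]]]'

```text
time: 13.75
tool_pos: [563.4, -25.6, 60.4]
tcp_rot: [180.0, 0.0, 107.5]
ft_force: [0.1, -0.2, -1.6]
finger_gap: 42.8
grip_force: 30.8
```

Emit:
play_rows --motion '[[[0,0,0.1,0,0,0],[0,0,0.2,0,0,0],[0,0,0.2,0,0,0],[0,0,0.2,0,0,0]]]'

```text
time: 14.15
tool_pos: [563.8, -25.8, 59.4]
tcp_rot: [179.9, 0.0, 107.5]
ft_force: [-3.5, -0.6, 6.8]
finger_gap: 42.7
grip_force: 31.4
```

Contact on the floor at 59.4, as expected. I'll release it.

Emit:
play_rows --motion '[[[0,0,0,0,0,0],[0,0,0,0,0,0],[0,0,0,0,0,0],[0,0,0,0,0,0],[0,0,0,0,0,0]]]' --jaw 1

```text
time: 14.65
tool_pos: [563.2, -25.6, 58.2]
tcp_rot: [-180.0, -0.0, 107.5]
ft_force: [-0.4, 0.3, 0.3]
finger_gap: 85.3
grip_force: 0.0
```

Emit:
play_rows --motion '[[[0,0,-1,0,0,0],[0,0,-3,0,0,0],[0,0,-6,0,0,0],[0,0,-10,0,0,0],[0,0,-13,0,0,0]]]'

```text
time: 15.15
tool_pos: [563.9, -25.7, 191.6]
tcp_rot: [179.9, 0.1, 107.5]
ft_force: [1.3, 0.2, -0.2]
finger_gap: 85.5
grip_force: 0.0
```

```bash
python3 -c "
from h import *
delta([489.2,-272.3,190],98.6)"
```

```text
[-21.29 -14.52   0.15] [0.13 0.05 8.87]
```

Emit:
play_rows --motion '[[[-2.5,-1.7,0,0,0,1],[-6,-4.1,0,0,0,3],[-10,-6.8,0,0,0,5],[-13.5,-9.2,0,0,0,7],[-17,-11.6,0,0,0,8.9]]]'

```text
time: 15.65
tool_pos: [503.1, -224.2, 189.4]
tcp_rot: [179.9, 0.0, 98.5]
ft_force: [0.2, -0.8, 0.9]
finger_gap: 85.4
grip_force: 0.0
```

```bash
python3 -c "
from h import *
delta([489.2,-272.3,130],98.6)"
```

```text
[-4.55 -2.09  5.94] [ 0.05  0.04 -0.11]
```

Emit:
play_rows --motion '[[[-1.8,-0.8,2,0,0,0],[-3.6,-1.7,4,0,0,0],[-4.5,-2.1,5.5,0,0,0],[-4.5,-2.1,5.5,0,0,0],[-4.5,-2.1,5.5,0,0,0]]]'

```text
time: 16.15
tool_pos: [489.8, -269.6, 133.6]
tcp_rot: [-180.0, -0.0, 98.6]
ft_force: [-0.8, 0.3, -0.4]
finger_gap: 85.6
grip_force: 0.0
```

```bash
python3 -c "
from h import *
delta([489.2,-272.3,82],98.6)"
```

```text
[-0.26 -0.1   5.16] [-0.   -0.04 -0.04]
```

Emit:
play_rows --motion '[[[-0.2,-0.1,1.5,0,0,0],[-0.2,-0.1,3,0,0,0],[-0.2,-0.1,4.5,0,0,0],[-0.2,-0.1,5.1,0,0,0],[-0.2,-0.1,5.1,0,0,0]]]'

```text
time: 16.65
tool_pos: [487.8, -271.3, 80.2]
tcp_rot: [-179.9, -0.1, 98.6]
ft_force: [0.9, -0.1, -0.2]
finger_gap: 85.3
grip_force: 0.0
```

Emit:
play_rows --motion '[[[0,0,0,0,0,0],[0,0,0,0,0,0],[0,0,0,0,0,0],[0,0,0,0,0,0],[0,0,0,0,0,0]]]' --jaw 0 --squeeze 80

```text
time: 17.15
tool_pos: [489.3, -272.6, 83.0]
tcp_rot: [180.0, 0.0, 98.6]
ft_force: [-1.4, 0.8, 3.4]
finger_gap: 22.9
grip_force: 79.0
```

Emit:
play_rows --motion '[[[0,0,0,0,0,0],[0,0,0,0,0,0],[0,0,0,0,0,0],[0,0,0,0,0,0],[0,0,0,0,0,0]]]'

```text
time: 17.65
tool_pos: [489.2, -272.6, 82.9]
tcp_rot: [180.0, 0.0, 98.6]
ft_force: [-2.2, 0.5, 5.7]
finger_gap: 22.7
grip_force: 79.4
```

```bash
python3 -c "
from h import *
delta([489.2,-272.3,82],98.6);s=sensors.sense();print(s['wrist_torque'],s['ft_force'])"
```

```text
[0.03 0.   0.09] [ 0.04  0.04 -0.04]
[ 0.1065703  -0.07066285 -0.02875966] [-2.21375816  0.50126871  5.67894439]
```

Emit:
play_rows --motion '[[[0,0,-0.5,0,0,0],[0,0,-2.5,0,0,0],[0,0,-5.5,0,0,0],[0,0,-8.5,0,0,0],[0,0,-11.5,0,0,0]]]' --squeeze 120

```text
time: 18.15
tool_pos: [488.1, -271.7, 197.2]
tcp_rot: [-179.9, -0.1, 98.6]
ft_force: [0.4, -0.1, -4.4]
finger_gap: 21.9
grip_force: 118.0
```

Emit:
play_rows --motion '[[[0,0,0,0,0,0],[0,0,0,0,0,0]]]'

```text
time: 18.35
tool_pos: [488.8, -272.3, 196.7]
tcp_rot: [-180.0, -0.0, 98.6]
ft_force: [-0.1, 0.2, -5.3]
finger_gap: 21.8
grip_force: 118.4
```

```bash
python3 -c "
from h import *
delta([564.3,-22.5,195],107.5);s=sensors.sense();print(s['wrist_torque'],s['ft_force'],s['tool_pos'],s['tcp_rot'])"
```

```text
[23.57 11.19  0.16] [-0.   -0.   -8.94]
[ 0.01830486  0.01241401 -0.00812806] [-0.07068314  0.20014192 -5.3208663 ] [ 488.79830097 -272.26023535  196.65053481] [-1.79994963e+02 -1.87910608e-03  9.85642144e+01]
```

Emit:
play_rows --motion '[[[2,1,0,0,0,0],[5,2.4,0,0,0,-1.5],[9,4.3,0,0,0,-4],[12.5,5.9,0,0,0,-6.5],[16,7.6,0,0,0,-8.9]]]'

```text
time: 18.85
tool_pos: [538.7, -100.8, 193.8]
tcp_rot: [-179.8, -0.2, 107.6]
ft_force: [0.9, -0.4, -3.7]
finger_gap: 21.8
grip_force: 118.1
```

```bash
python3 -c "
from h import *
delta([564.3,-22.5,195],107.5)"
```

```text
[ 6.7   4.8  -0.12] [-0.24 -0.16  0.05]
```

Emit:
play_rows --motion '[[[2.5,1.8,0,0,0,0],[4.8,3.5,0,0,0,0],[6.2,4.5,0,0,0,0],[6.6,4.8,0,0,0,0],[6.6,4.8,0,0,0,0]]]'

```text
time: 19.35
tool_pos: [565.0, -24.8, 194.8]
tcp_rot: [-179.8, -0.1, 107.5]
ft_force: [-0.1, -1.0, -4.5]
finger_gap: 21.8
grip_force: 118.2
```

Emit:
play_rows --motion '[[[0,0,0,0,0,0],[0,0,0,0,0,0],[0,0,0,0,0,0]]]'

```text
time: 19.65
tool_pos: [566.0, -26.3, 197.2]
tcp_rot: [-180.0, 0.0, 107.4]
ft_force: [-0.4, 0.2, -4.0]
finger_gap: 21.9
grip_force: 118.2
```

```bash
python3 -c "
from h import *
delta([564.3,-22.5,140],107.5);p=sensors.sense();print(p['tool_pos'],p['tcp_rot'])
m=[]
for i in range(20): optics.snapshot('side');s=sensors.sense();m.append([*s['wrist_torque'],*s['ft_force'],*s['tool_pos']])
print(np.mean(m,0).round(3),np.std(m,0).round(3))"
```

```text
[ 0.42 -0.05  5.72] [-0.01  0.   -0.11]
[566.0130649  -26.32466467 197.16030192] [-1.79988031e+02  4.97572447e-03  1.07389205e+02]
[-1.60000e-02 -2.10000e-02  6.00000e-03  2.07000e-01  9.30000e-02
 -4.37700e+00  5.66212e+02 -2.55550e+01  1.97332e+02] [0.038 0.028 0.021 0.363 0.475 0.499 0.037 0.254 0.059]
```

Emit:
play_rows --motion '[[[0.1,0,1,0,0,0],[0.3,-0.1,3,0,0,0],[0.3,-0.1,5,0,0,0],[0.3,-0.1,6.2,0,0,0],[0.3,-0.1,6.2,0,0,0]]]'

```text
time: 21.15
tool_pos: [562.5, -22.6, 132.4]
tcp_rot: [-179.7, -0.1, 107.5]
ft_force: [-0.9, 0.8, -5.1]
finger_gap: 21.7
grip_force: 118.0
```

Emit:
play_rows --motion '[[[0,0,0,0,0,0],[0,0,0,0,0,0],[0,0,0,0,0,0],[0,0,0,0,0,0]]]'

```text
time: 21.55
tool_pos: [565.0, -22.9, 136.2]
tcp_rot: [179.9, 0.0, 107.5]
ft_force: [-0.4, -0.1, -4.1]
finger_gap: 22.2
grip_force: 118.0
```

```bash
cat > f.py <<'E'
from h import *
delta([564.5,-22.5,114],107.5);s=sensors.sense();p=s['tool_pos'];print(p,s['tcp_rot'],s['ft_force'])
S=optics.snapshot('side');T=optics.snapshot('top')
g=cv2.cvtColor(cv2.imread('pics/top0.png'),6)
def dark(g,box,s,z):
    x0,y0,x1,y1=box;m=(g[y0:y1,x0:x1]<48).astype(np.uint8)
    c=max(cv2.findContours(m,cv2.RETR_EXTERNAL,cv2.CHAIN_APPROX_NONE)[0],key=cv2.contourArea)
    e=cv2.fitEllipse(c);q=np.array(e[0])+[x0,y0];print(q,e[1],ray(s,q,z))
dark(g,(290,185,335,235),T,25)
dark(cv2.cvtColor(cv2.imread('pics/side0.png'),6),(285,200,340,250),S,25)
u0,v0=255,160
im=cv2.convertScaleAbs(cv2.resize(S['pixels'][v0:v0+110,u0:u0+110,::-1],None,fx=5.4,fy=5.4,interpolation=3),alpha=1.8)
def rect(c,hx,hy,z,col):
    a=np.radians(17.5);R=np.array([[np.cos(a),-np.sin(a)],[np.sin(a),np.cos(a)]])
    q=np.array([[hx,hy],[-hx,hy],[-hx,-hy],[hx,-hy]])@R.T+c
    cv2.polylines(im,[np.int32((proj(S,np.c_[q,[z]*4])-[u0,v0]+.5)*5.4)],True,col,1)
z=p[2]-82.9
rect(p[:2],50,78,z,(0,0,255));rect(np.array([564.5,-22.5]),52,80,20,(0,255,255));rect(p[:2],50,78,z+10,(0,0,255))
cv2.imwrite('pics/fit.png',im)
E
python3 f.py
```

```text
[ 0.06 -0.03  2.22] [ 0.08  0.04 -0.04]
[564.96233109 -22.92515521 136.24885094] [1.79919351e+02 3.61369850e-02 1.07462704e+02] [-0.43239524 -0.13285298 -4.12987461]
[311.60439301 209.45693016] (29.371150970458984, 29.844661712646484) [563.43406554 -21.29212711  25.        ]
[312.25253296 224.61419678] (26.32175636291504, 33.55951690673828) [559.5596142  -25.60273797  25.        ]
```

View pics/fit.png

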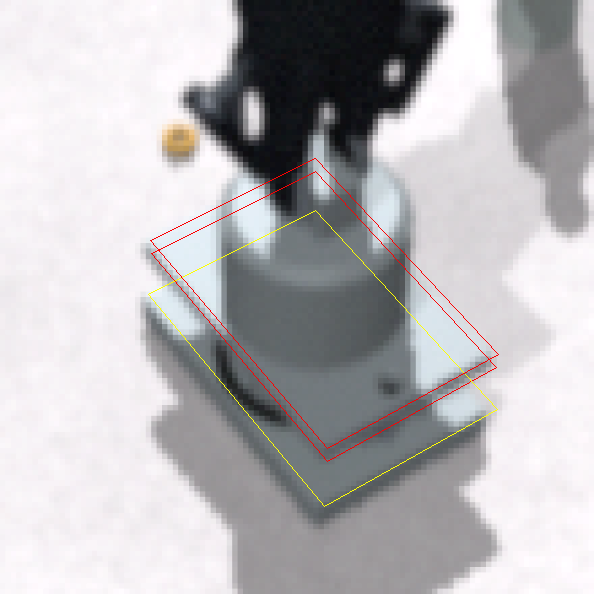

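The side view shows the cover's flange and the housing displaced from their projected outlines by the same amount, about (−4,+8) px. Their relative alignment is therefore good, and I'll lower slowly onto the dowels.

Emit:
play_rows --motion '[[[0,0,0.3,0,0,0],[0,0,0.6,0,0,0],[0,0,0.8,0,0,0],[0,0,0.9,0,0,0],[0,0,1,0,0,0]]]'

```text
time: 22.15
tool_pos: [564.3, -22.8, 125.1]
tcp_rot: [-180.0, -0.0, 107.5]
ft_force: [-0.0, 0.9, -3.7]
finger_gap: 22.2
grip_force: 118.1
```

Emit:
play_rows --motion '[[[0,0,0.1,0,0,0],[0,0,0.1,0,0,0],[0,0,0.2,0,0,0],[0,0,0.2,0,0,0]]]'

```text
time: 22.55
tool_pos: [564.3, -22.8, 123.2]
tcp_rot: [-180.0, -0.0, 107.5]
ft_force: [0.3, 0.2, -4.3]
finger_gap: 21.9
grip_force: 118.1
```

No contact with the underside at 40, below the dowel tops at 45, so the dowels are in the holes. Continuing down.

Emit:
play_rows --motion '[[[0,0,0.2,0,0,0],[0,0,0.5,0,0,0],[0,0,0.8,0,0,0],[0,0,1.1,0,0,0],[0,0,1.3,0,0,0]]]'

```text
time: 23.05
tool_pos: [564.2, -22.8, 109.7]
tcp_rot: [-180.0, -0.0, 107.5]
ft_force: [0.7, -0.9, -4.3]
finger_gap: 21.8
grip_force: 118.3
```

Emit:
play_rows --motion '[[[0,0,0.1,0,0,0],[0,0,0.2,0,0,0],[0,0,0.2,0,0,0]]]'

```text
time: 23.35
tool_pos: [564.4, -22.9, 108.4]
tcp_rot: [180.0, 0.0, 107.5]
ft_force: [0.4, -0.4, -3.9]
finger_gap: 22.0
grip_force: 118.4
```

Emit:
play_rows --motion '[[[0,0,0.1,0,0,0],[0,0,0.2,0,0,0],[0,0,0.3,0,0,0],[0,0,0.4,0,0,0],[0,0,0.4,0,0,0]]]'

```text
time: 23.85
tool_pos: [564.6, -22.9, 104.6]
tcp_rot: [180.0, 0.0, 107.5]
ft_force: [-5.1, 0.5, 4.1]
finger_gap: 22.2
grip_force: 119.5
```

Emit:
play_rows --motion '[[[0,0,0.1,0,0,0],[0,0,0.2,0,0,0],[0,0,0.2,0,0,0]]]'

```text
time: 24.15
tool_pos: [564.5, -22.9, 103.2]
tcp_rot: [180.0, 0.0, 107.5]
ft_force: [-7.5, 0.8, 9.7]
finger_gap: 21.9
grip_force: 120.1
```

Emit:
play_rows --motion '[[[0,0,0.1,0,0,0],[0,0,0.2,0,0,0],[0,0,0.2,0,0,0]]]'

```text
time: 24.45
tool_pos: [564.6, -22.8, 103.2]
tcp_rot: [180.0, 0.0, 107.5]
ft_force: [-15.9, 2.8, 25.4]
finger_gap: 21.9
grip_force: 122.2
```

Emit:
play_rows --motion '[[[0,0,0.1,0,0,0],[0,0,0.1,0,0,0],[0,0,0.1,0,0,0]]]'

```text
time: 24.75
tool_pos: [564.6, -22.8, 103.2]
tcp_rot: [180.0, 0.0, 107.5]
ft_force: [-21.5, 2.9, 32.5]
finger_gap: 22.0
grip_force: 123.3
```

It hit a hard stop at 103.2, so the flange is flush. I'll ease off slightly and hand in.

Emit:
play_rows --motion '[[[0,0,-0.1,0,0,0],[0,0,-0.1,0,0,0],[0,0,-0.1,0,0,0]]]'

```text
time: 25.05
tool_pos: [564.6, -22.8, 103.2]
tcp_rot: [180.0, 0.0, 107.5]
ft_force: [-16.4, 2.2, 25.0]
finger_gap: 21.9
grip_force: 122.4
```

```bash
python3 -c "
from h import *
s=sensors.sense();print(s['time'],s['ft_force'],s['tool_pos'],s['tcp_rot']);print(job.hand_in())"
```

```text
25.05 [-16.41439198   2.21168602  25.01949283] [564.60776197 -22.84413154 103.19018224] [1.79964926e+02 2.49009511e-02 1.07474827e+02]
the job is handed in; nothing more can be done
None
```

The job is handed in at 25 s: both cups are nested in the socket, and the cover is on the dowels, held flush with about 25 N; hand-in returned no verdict.

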